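# Offer the loan tile over the plinth's edge

### The arm

A 6-joint arm with a two-finger parallel gripper is mounted at the origin on the work surface. World frame = base frame: x ahead of the robot, y to its left, z up, the work surface at z = 0. Lengths are in m, angles in rad, forces in N, time in s.
With the tool pointing down it reaches from about 0.3 to 0.775 m from the base axis. Payload 14.6 kg.
Tool frame: the origin (TCP) lies at the very end of the fingers, on their centre line; the grasp point (between the pads) lies 19 mm behind it; z points along the fingers, y is the line along which they close (so a half turn about z gives the same grasp; the last joint's range is limited). The gripper opens to 94 mm and grips with 3 to 60 N. Pads are 16 mm wide; open, the fingers measure 119 mm over their backs; the gripper's body (75 mm by 177 mm) begins 78 mm behind the grasp point.
Start: joints at [1.101, 0.3, 1.521, -0, 1.321, -0.067], TCP at [0.216, 0.506, 0.205] pointing down, gripper open.
Joint ranges: [-3.03, 3.03], [-0.79, 2.21], [0.23, 2.52], [-1.04, 4.18], [0, 3.07], [-2.55, 2.55]. Speed limits (rad/s): [2.22, 2.22, 2.57, 3.14, 3.14, 3.14].

### API

Orientations are given as [roll, pitch, yaw] about the fixed x, y, z axes, in that order (R = Rz(yaw) Ry(pitch) Rx(roll)).
In Python, from station import ctrl gives the robot as it stands.
- The arm moves only by the tool move_arm, never from a script. Its argument "increments" is a list of rows, each a list of 7 numbers: the opening, from 0 (shut) to 1 (fully open), then the shift along the tool's x, y, z in units of 50 mm (1.0 is 50 mm), then the turn, a rotation vector about the tool's x, y, z in rad. In form: [[claw, tx, ty, tz, rx, ry, rz], ...]. A call has 1 to 20 rows; each row shifts and turns the commanded pose from where the row before left it, along the tool's axes as they then stand; what a row does not reach is not made up. A row lasts 1/10 s, in which the tool goes at most 50 mm and 8.59 degrees, less where a joint would pass 70% of its speed; a pose out of reach is approached as far as the arm can. A call is refused whole if a number of a shift passes 1 or a number of a turn 0.15, either way. A call with a gripper value outside its range is refused whole. The fingers move at their own pace and stop on an object; "force" is the grip in N (left out, the last holds). Time passes only in rows, so rows that do not move let the fingers close. It gives the time, the measured TCP pose, the force, the opening and the grip force at its end, in the units of the state.
- ctrl.get_obs(): the state, without advancing time (a new reading comes with each control period).
- ctrl.camera(name): name is "scene" or "top" or "wrist"; returns a dict with "color" (480x640x3 uint8, blue, green, red), "K" (3x3 intrinsics, pixels), "pose" (4x4, takes a point from camera to world coordinates); the wrist camera has in their place "tool_from_camera" (4x4, takes a point from camera to tool coordinates, whose origin is the TCP and whose axes are the flange's). Camera axes: x right, y down, z forward; pixel columns grow to the right and rows downward; lengths in m; the calibration is good to about 2 mm. A picture is of the moment at which its call begins: read the wrist's pose just before it. There is no depth.
- ctrl.hand_in(): hands the job in; it is judged then, once.
Trained networks look in a picture, given as the dict that the camera call returned (one of the last four; its "shot" number tells which), for a name from the list of things; names that differ only in an ending like _2 or _b are one class to them, and where a whole thing is asked for, a point or a joint stands for the part that bears it (a point fixed in the world has none). Each returns a list of dicts, best first, with "conf" (0 to 1); they miss things now and then, are a little off and sometimes report something else, mostly with a low value. They report only what shows in the picture. A call takes as long as a camera call. They do not tell look-alikes from the thing itself.
- ctrl.cut_out(name, picture): "mask" (480x640 bool, what is visible of it) and "centre" ([row, column] in pixels, amid what is visible of it).
The state is a dict: "time_s": time; "qpos": joint angles; "joint_vel": joint speeds; "tau": joint torques, N m; "ee_pos": TCP position; "eef_rot": TCP orientation; "force": force on the tool from outside, world axes, zero at the start; "moment": the same for the moment, N m; "grip_width": finger opening in m; "grip_force": force on a finger pad.
Only numpy, scipy, OpenCV 4.12 (cv2) and the standard library are available. Lean on these libraries where they do the work, as an engineer would, in place of code of your own. Each camera call takes 0.05 s, during which the arm holds its last target. There are 200 camera calls.

### The job

At the hands-on brick exhibit, push the thin flat tile with your fingertips across the white plinth towards its far edge, the one away from the robot, until the tile sticks out over that edge just as far as the groove across its top: the groove lies right above the edge and the tile sits square to it, so that a visitor can take hold of it. The tile must only be slid, never lifted or tipped, and its whole width stays over the plinth's edge. Leave the bricks and everything else where they are.

Things in the scene. Friction and masses are not known exactly. Their poses are not given: they have to be found in the camera images.
- plinth_edge (a point): Middle of the far upper edge of the fixed white plinth, a slab 340 mm deep (x, from here back along -x), 520 mm wide (y, 260 mm to either side) and 40 mm high; its level top is 40 mm above the table. x points out over the edge, away from the robot and square to it; y runs along the edge. A fixed caption bar 22 mm deep, 90 mm wide, 15 mm high lies on the top at the middle of the back edge.
- tile_mid (a point): Centre (half-way up) of the thin terracotta tile, a plain slab 120 mm long (its x, roughly towards the plinth's far edge), 100 mm wide (its y) and 12 mm thick, about 0.3 kg, lying loose on the plinth among the bricks; the only thin piece there. Its z axis points up.
- tile_groove (a point): Middle of the dark straight groove across the full width of the tile's top face, 35 mm behind the tile's leading end and 25 mm ahead of its centre; same axes as the tile, at its top face. The groove is the mark that must come to lie over the plinth's edge.
- hex_brick: Loose thick hexagonal terracotta brick standing on the plinth beside the tile, 60 mm across flats, 36 mm high; origin at the centre of its underside. To be left alone.
- tee_brick: Loose thick T-shaped terracotta brick on the plinth beside the tile, 65 by 64 mm, 38 mm high; origin at its underside near its middle. To be left alone.
- loupe: Loose round magnifier, 42 mm diameter, 30 mm high, on the table to the right of the plinth; origin at the centre of its underside. To be left alone.
- wave_brick: Loose wavy terracotta brick 110 by 73 mm, 30 mm high, on the table to the left of the plinth; origin at the centre of its underside. To be left alone.
Mind the look-alikes: they are no part of the job. What is meant by the part that bears tile_mid is not brown, and is the larger of those in its own colour.

How it is judged:
By the outcome, as a careful person would: the job done as asked, in the order asked, and still so for the second after the job is handed in, with the robot touching nothing.
It also fails if it takes over 40 s, if anything falls off the work surface, if the arm or the gripper's body presses on something with over 40 N, if the wrist force passes 120 N, or if a joint passes its speed limit or range.

## Working session

There is one attempt and no reset: what is moved stays moved. The work goes in short steps, Python scripts to look and compute and a tool call to move; the robot and the scene stay as the last step left them, time stands still between calls to the robot, and variables do not carry over. Pictures are saved under pics/ and viewed, at most 10 in all, crops included, and the job is handed in when it is done.

Besides the shell and the picture viewer there is one more tool, called after "Request:" in YAML: its name, and indented under it one key for each argument. move_arm: Moves the arm, as the interface text tells. Its arguments: {"type":"object","properties":{"increments":{"type":"array","items":{"type":"array","items":{"type":"number"}}},"force":{"type":"number"}},"required":["increments"]}

```bash
ls; mkdir -p pics
python3 - <<'E'
from station import ctrl
import cv2,numpy as np,pickle
o=ctrl.get_obs();print(o['time_s'],o['ee_pos'],o['eef_rot'],o['grip_width'])
D={}
for n in ["top","scene"]:
    p=ctrl.camera(n);D[n]=p;cv2.imwrite(f"pics/{n}0.png",p['color'])
    print(n,p['K'].tolist(),np.round(p['pose'],4).tolist())
    for t in ["tile_mid","hex_brick","tee_brick"]:
        print(t,[(round(d['conf'],2),np.round(d['centre']),int(d['mask'].sum())) for d in ctrl.cut_out(t,p)])
pickle.dump(D,open('d.pkl','wb'))
E
```

```text
pics
0.0 [0.21548571 0.50573984 0.20489043] [-3.14042448e+00 -6.60665271e-05  2.73879610e+00] 0.09413196556958389
top [[534.9462909099932, 0.0, 314.4917601605605], [0.0, 534.9462909099932, 243.2491934479604], [0.0, 0.0, 1.0]] [[-0.0189, -0.9952, 0.0962, 0.536], [-0.9998, 0.0185, -0.0047, 0.0069], [0.0029, -0.0963, -0.9953, 1.3468], [0.0, 0.0, 0.0, 1.0]]
tile_mid [(0.96, array([290., 326.]), 2112), (0.94, array([180., 308.]), 1942), (0.88, array([203., 370.]), 942)]
hex_brick []
tee_brick [(0.79, array([290., 394.]), 611)]
scene [[503.43786520407923, 0.0, 315.8906962956646], [0.0, 503.43786520407923, 242.06772915963919], [0.0, 0.0, 1.0]] [[0.4788, 0.6157, -0.6258, 1.3641], [0.8779, -0.3391, 0.3381, -0.3779], [-0.0041, -0.7113, -0.7029, 0.8228], [0.0, 0.0, 0.0, 1.0]]
tile_mid [(0.75, array([305., 281.]), 1347), (0.66, array([212., 280.]), 1573), (0.62, array([300., 361.]), 2324), (0.48, array([231., 212.]), 816)]
hex_brick [(0.69, array([189., 339.]), 653)]
tee_brick [(0.65, array([233., 209.]), 795)]
```

View pics/top0.png

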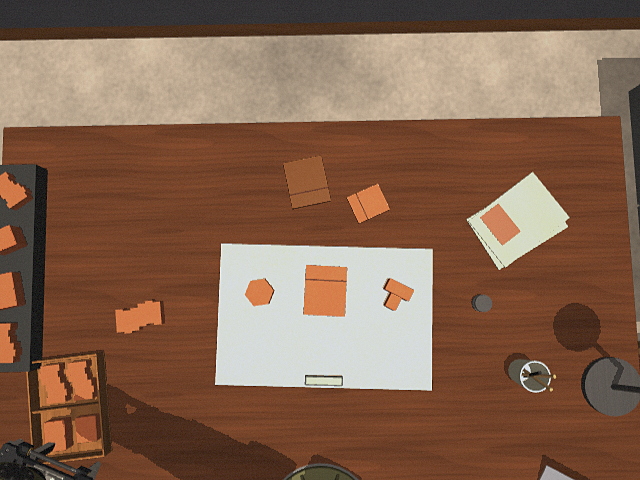

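View pics/scene0.png

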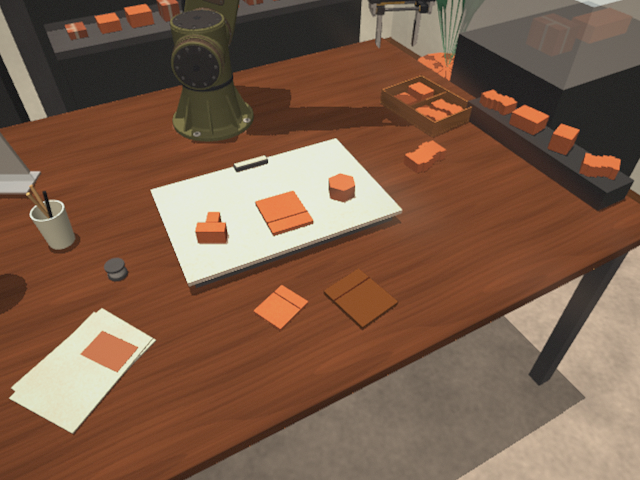

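The top view shows the tile at about (326,290) with its groove at row 280, the plinth's far edge at row ~246, hex at (260,292) and tee at (398,292). The orange and brown look-alikes lie on the table beyond the edge.

```bash
cat > h.py <<'E'
import numpy as np,cv2
def unproj(p,uv,z,pose=None):
    T=p['pose'] if pose is None else pose
    uv=np.atleast_2d(np.asarray(uv,float)); d=np.c_[uv,np.ones(len(uv))]@np.linalg.inv(p['K']).T@T[:3,:3].T
    return T[:3,3]+d*((z-T[2,3])/d[:,2])[:,None]
def tilemask(p,roi):
    hsv=cv2.cvtColor(p['color'],cv2.COLOR_BGR2HSV); m=((hsv[...,1]>110)).astype(np.uint8)
    k=np.zeros_like(m);r0,r1,c0,c1=roi;k[r0:r1,c0:c1]=m[r0:r1,c0:c1];return k
def subedge(g,p0,p1,n=40,h=5):
    "subpixel strongest gradient along normals of the segment p0-p1; returns line pts"
    p0,p1=np.float64(p0),np.float64(p1);t=(p1-p0)/np.linalg.norm(p1-p0);nn=np.array([-t[1],t[0]])
    s=np.arange(-h,h+.01,.25);out=[]
    for a in np.linspace(.08,.92,n):
        q=p0+a*(p1-p0)+s[:,None]*nn
        v=cv2.remap(g,q[:,0].astype(np.float32)[None],q[:,1].astype(np.float32)[None],cv2.INTER_LINEAR)[0]
        w=np.abs(np.gradient(cv2.GaussianBlur(v[None].astype(np.float32),(0,0),2)[0]));w=w*(w>.5*w.max())
        out.append(q[0]+(s@w/w.sum()-s[0])*nn)
    out=np.array(out);vx,vy,x,y=cv2.fitLine(out.astype(np.float32),cv2.DIST_HUBER,0,.01,.001).ravel()
    return np.array([[x,y],[x+40*vx,y+40*vy]]),np.array(out)
E
python3 - <<'E'
import pickle,numpy as np,cv2
from h import *
p=pickle.load(open('d.pkl','rb'))['top'];b=p['color'][...,0].astype(np.float32);r=p['color'][...,2].astype(np.float32)
pl=[(221,244),(432.5,249),(431.5,390),(216,385)]
print('plinth corners',unproj(p,pl,.04).round(4).tolist())
l,o=subedge(b,pl[0],pl[1]);w=unproj(p,o,.04);c=np.polyfit(w[:,1],w[:,0],1);print('edge x=%.4f*y+%.4f'%tuple(c),'rms',np.std(w[:,0]-np.polyval(c,w[:,1])))
m=tilemask(p,(250,325,295,355));cs,_=cv2.findContours(m,0,2);k=max(cs,key=cv2.contourArea)
R=cv2.minAreaRect(k);bx=cv2.boxPoints(R);W=unproj(p,bx,.052);print('tile',W.round(4).tolist(),[np.linalg.norm(W[i]-W[i-1]).round(4) for i in range(4)],'mid',W.mean(0))
g=cv2.cvtColor(p['color'],cv2.COLOR_BGR2GRAY)
print(g[262:292,315],g[262:292,335])
for n,roi in [('hex',(270,312,240,280)),('tee',(270,318,375,420))]:
    ys,xs=np.where(tilemask(p,roi)); q=unproj(p,np.c_[xs,ys],.036);print(n,q.min(0),q.max(0))
E
```

```text
plinth corners [[0.6647, 0.23, 0.04], [0.6428, -0.2885, 0.04], [0.3045, -0.2725, 0.04], [0.3261, 0.2426, 0.04]]
edge x=0.0445*y+0.6568 rms 0.00043253006563930956
tile [[0.4917, 0.0318, 0.052], [0.6105, 0.0235, 0.052], [0.6033, -0.0766, 0.052], [0.4846, -0.0674, 0.052]] [np.float64(0.0994), np.float64(0.1191), np.float64(0.1003), np.float64(0.1191)] mid [ 0.54753147 -0.02219567  0.052     ]
[218 221 206 107 148 144 149 145 147 147 145 150 151 150 148 151 142  85
 110 158 149 147 148 151 148 150 146 152 149 150] [216 219 219 219 185 145 150 153 141 148 149 151 149 146 147 150 153 146
 103 107 157 150 151 146 145 145 142 147 145 145]
hex [0.51442716 0.10405953 0.036     ] [0.57736558 0.17246401 0.036     ]
tee [ 0.49830791 -0.23772214  0.036     ] [ 0.57148461 -0.16580977  0.036     ]
```

Request:
move_arm:
  increments:
    - [0.6,0,0,0,0,0,-0.12]
    - [0.6,0,0,0,0,0,-0.12]
    - [0.6,0,0,0,0,0,-0.118]
    - [0.6,-0.35,-0.73,0,0,0,0]
    - [0.6,-0.35,-0.73,0,0,0,0]
    - [0.6,-0.35,-0.73,0,0,0,0]
    - [0.6,-0.35,-0.73,0,0,0,0]
    - [0.6,-0.35,-0.73,0,0,0,0]
    - [0.6,-0.35,-0.73,0,0,0,0]
    - [0.6,-0.35,-0.73,0,0,0,0]
    - [0.6,-0.35,-0.73,0,0,0,0]
    - [0.6,-0.35,-0.73,0,0,0,0]
    - [0.6,-0.35,-0.73,0,0,0,0]
    - [0.6,-0.35,-0.73,0,0,0,0]
    - [0.6,-0.35,-0.73,0,0,0,0]
    - [0.6,-0.35,-0.73,0,0,0,0]
    - [0.6,-0.35,-0.73,0,0,0,0]
    - [0.6,0,0,0,0,0,0]
    - [0.6,0,0,0,0,0,0]

```text
time_s: 2.3
ee_pos: [0.4374, -0.0158, 0.2053]
eef_rot: [3.141, -0.001, 3.095]
force: [0.4, 0.5, -0.1]
grip_width: 0.0563
grip_force: 0.0
```

Run:
```python
from station import ctrl
import cv2,numpy as np,pickle
o=ctrl.get_obs();p=ctrl.camera("wrist");cv2.imwrite("pics/w1.png",p['color'])
pickle.dump((o,p),open('w1.pkl','wb'));print(np.round(p['tool_from_camera'],4).tolist(),p['K'].tolist())
```

```text
[[0.0002, -0.9645, -0.264, 0.0759], [1.0, 0.0001, 0.0006, -0.0002], [-0.0005, -0.264, 0.9645, -0.1801], [0.0, 0.0, 0.0, 1.0]] [[360.4539089477831, 0.0, 320.0965178860055], [0.0, 360.4539089477831, 240.20433220708645], [0.0, 0.0, 1.0]]
```

View pics/w1.png

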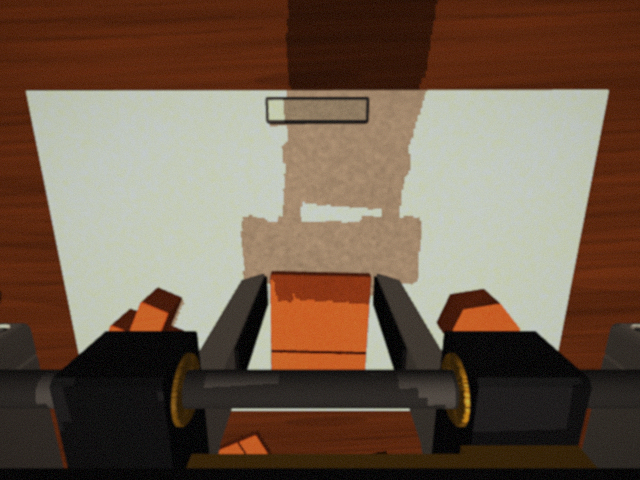

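Request:
move_arm:
  increments:
    - [0.6,0,0,0.5,0,0,0]
    - [0.6,0,0,0.6,0,0,0]
    - [0.6,0,0,0.6,0,0,0]
    - [0.6,0,0,0.6,0,0,0]
    - [0.6,0,0,0.5,0,0,0]
    - [0.6,0,0,0.3,0,0,0]
    - [0.6,0,0,0.08,0,0,0]
    - [0.6,0,0,0,0,0,0]
    - [0.6,-0.2,0,0,0,0,0]
    - [0.6,-0.2,0,0,0,0,0]
    - [0.6,-0.12,0,0,0,0,0]
    - [0.6,0,0,0,0,0,0]

```text
time_s: 3.55
ee_pos: [0.4644, -0.0167, 0.0467]
eef_rot: [-3.142, 0.001, 3.097]
force: [-0.1, -0.4, -0.2]
grip_width: 0.0562
grip_force: 0.0
```

Request:
move_arm:
  increments:
    - [0.6,-0.1,0,0,0,0,0]
    - [0.6,-0.1,0,0,0,0,0]
    - [0.6,-0.1,0,0,0,0,0]
    - [0.6,-0.1,0,0,0,0,0]
    - [0.6,-0.1,0,0,0,0,0]
    - [0.6,-0.1,0,0,0,0,0]
    - [0.6,-0.1,0,0,0,0,0]
    - [0.6,-0.1,0,0,0,0,0]
    - [0.6,-0.1,0,0,0,0,0]
    - [0.6,-0.1,0,0,0,0,0]
    - [0.6,-0.1,0,0,0,0,0]
    - [0.6,-0.1,0,0,0,0,0]
    - [0.6,-0.1,0,0,0,0,0]
    - [0.6,-0.1,0,0,0,0,0]
    - [0.6,-0.1,0,0,0,0,0]
    - [0.6,0,0,0,0,0,0]

```text
time_s: 5.15
ee_pos: [0.5391, -0.02, 0.0465]
eef_rot: [-3.142, 0.001, 3.097]
force: [0.9, -0.5, 0.1]
grip_width: 0.0564
grip_force: 0.0
```

Run:
```python
from station import ctrl
import cv2,numpy as np,pickle
o=ctrl.get_obs();print(o['ee_pos'],o['force'])
p=ctrl.camera("top");pickle.dump((o,p),open('t2.pkl','wb'))
cv2.imwrite("pics/t2.png",cv2.resize(p['color'][210:330,240:400],(800,600),interpolation=0))
```

```text
[ 0.53910861 -0.02003282  0.04647157] [ 0.89693027 -0.45336001  0.08694212]
```

View pics/t2.png

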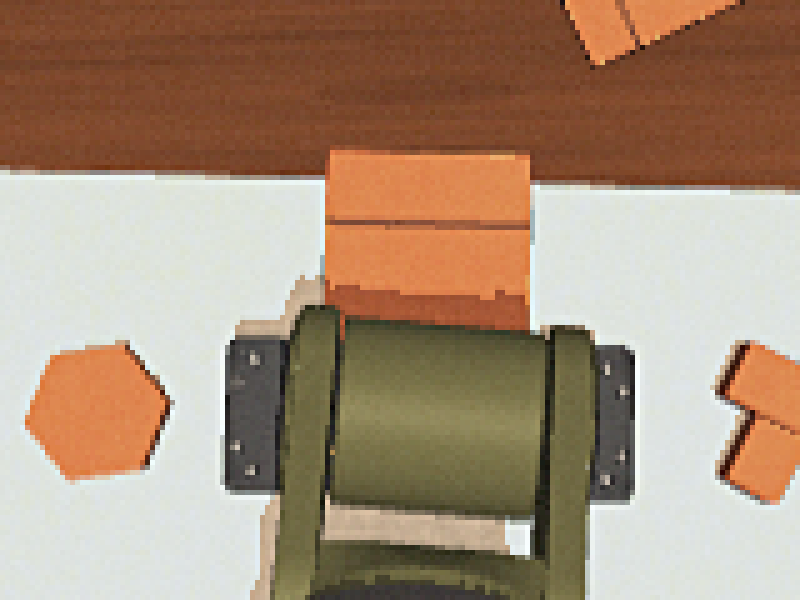

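The tile now overhangs the edge slightly: groove at crop row ~224, edge at row ~180, everything else is untouched. Measuring the remaining distance at subpixel level.

```bash
cat >> h.py <<'E'
def measure(p,groove,lead,edge=((221,244),(432.5,249)),gap=(300,352)):
    c=p['color'].astype(np.float32);g=c.mean(2)
    e=[]
    for a,b in (((edge[0][0]+4),gap[0]),(gap[1],edge[1][0]-4)):
        f=lambda x:edge[0][1]+(x-edge[0][0])*(edge[1][1]-edge[0][1])/(edge[1][0]-edge[0][0])
        e.append(subedge(c[...,0],(a,f(a)),(b,f(b)),h=4)[1])
    w=unproj(p,np.vstack(e),.04);ce=np.polyfit(w[:,1],w[:,0],1)
    for _ in range(3):
        k=np.abs(w[:,0]-np.polyval(ce,w[:,1]))<.0015;ce=np.polyfit(w[k,1],w[k,0],1)
    L=unproj(p,subedge(c[...,2],*lead,h=4)[1],.052);cl=np.polyfit(L[:,1],L[:,0],1)
    G=[]
    for x in range(int(groove[0][0])+2,int(groove[1][0])-1):
        y0=np.interp(x,[groove[0][0],groove[1][0]],[groove[0][1],groove[1][1]]);ys=np.arange(round(y0)-3,round(y0)+4)
        d=np.clip(np.median(g[ys,x])-12-g[ys,x],0,None);G.append((x,ys@d/d.sum()))if d.sum()>0 else 0
    Gw=unproj(p,G,.052);cg=np.polyfit(Gw[:,1],Gw[:,0],1)
    y=Gw[:,1].mean();n=np.cos(np.arctan(ce[0]))
    print('edge slope %.4f lead %.4f groove %.4f'%(ce[0],cl[0],cg[0]),'y %.4f'%y,
      'groove-edge %.4f lead-edge %.4f (mm want 0, 35)'%tuple(1e3*n*(np.polyval(q,y)-np.polyval(ce,y)) for q in (cg,cl)),
      'edge rms %.5f n %d'%(np.std((w[:,0]-np.polyval(ce,w[:,1]))[k]),k.sum()))
E
python3 - <<'E'
from h import *;import pickle
o,p=pickle.load(open('t2.pkl','rb'))
measure(p,((306,254.4),(345.6,255.4)),((306,239.8),(346,240.8)))
p0=pickle.load(open('d.pkl','rb'))['top']
measure(p0,((307,279.5),(347,280.8)),((307,265),(347,266)))
E
```

```text
edge slope 0.0447 lead 0.0391 groove 0.0440 y -0.0255 groove-edge -22.0088 lead-edge 12.6422 (mm want 0, 35) edge rms 0.00041 n 80
edge slope 0.0447 lead 0.0360 groove 0.0703 y -0.0278 groove-edge -84.0805 lead-edge -49.2394 (mm want 0, 35) edge rms 0.00043 n 80
```

Request:
move_arm:
  increments:
    - [0.6,-0.06,0,0,0,0,0]
    - [0.6,-0.06,0,0,0,0,0]
    - [0.6,-0.06,0,0,0,0,0]
    - [0.6,-0.06,0,0,0,0,0]
    - [0.6,-0.06,0,0,0,0,0]
    - [0.6,-0.04,0,0,0,0,0]
    - [0.6,-0.04,0,0,0,0,0]
    - [0.6,-0.02,0,0,0,0,0]
    - [0.6,0,0,0,0,0,0]

```text
time_s: 6.1
ee_pos: [0.5586, -0.0209, 0.0465]
eef_rot: [-3.142, 0.0, 3.097]
force: [-0.9, -0.8, 0.2]
grip_width: 0.0565
grip_force: 0.1
```

Run:
```python
from station import ctrl
from h import *;import pickle
o=ctrl.get_obs();print(o['ee_pos'],o['force'])
for i in range(2):
  p=ctrl.camera("top");measure(p,((306,246.2),(345.6,247.2)),((306,231.5),(346,232.5)))
pickle.dump((o,p),open('t3.pkl','wb'))
cv2.imwrite("pics/t3.png",cv2.resize(p['color'][210:330,240:400],(800,600),interpolation=0))
```

```text
[ 0.55855464 -0.02091068  0.04648028] [-0.86840674 -0.83994732  0.20675461]
edge slope 0.0447 lead 0.0292 groove 0.0473 y -0.0258 groove-edge -2.9249 lead-edge 31.9056 (mm want 0, 35) edge rms 0.00041 n 80
edge slope 0.0447 lead 0.0297 groove 0.0465 y -0.0258 groove-edge -2.9434 lead-edge 31.8880 (mm want 0, 35) edge rms 0.00041 n 80
```

View pics/t3.png

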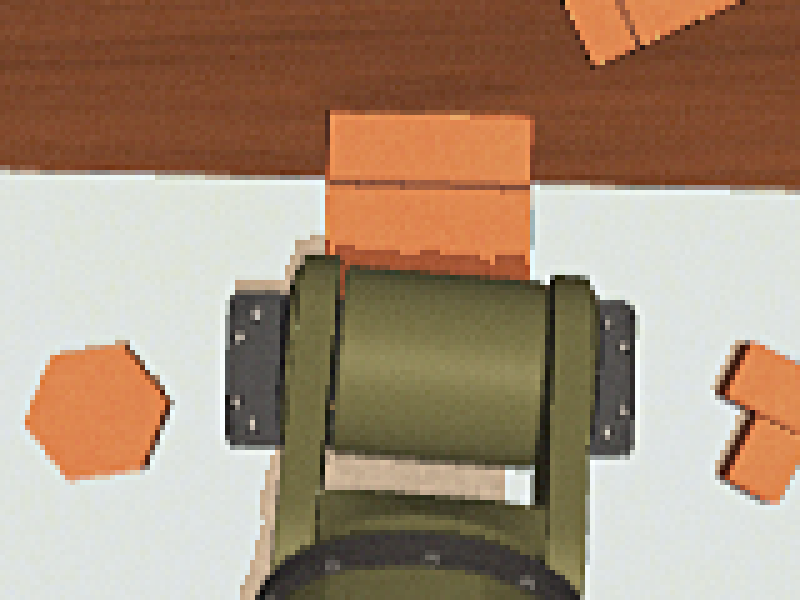

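Request:
move_arm:
  increments:
    - [0.6,-0.02,0,0,0,0,0]
    - [0.6,-0.02,0,0,0,0,0]
    - [0.6,-0.02,0,0,0,0,0]
    - [0.6,0,0,0,0,0,0]
    - [0.6,0,0,0,0,0,0]

```text
time_s: 6.7
ee_pos: [0.5614, -0.021, 0.0465]
eef_rot: [-3.142, 0.0, 3.097]
force: [-1.9, 0.5, 1.5]
grip_width: 0.0562
grip_force: 0.9
```

Run:
```python
from station import ctrl
from h import *;import pickle
o=ctrl.get_obs();print(o['ee_pos'],o['force'])
p=ctrl.camera("top");measure(p,((306,245.2),(345.6,246.2)),((306,230.5),(346,231.5)))
```

```text
[ 0.56142854 -0.02104199  0.04646109] [-1.8580812   0.52229266  1.47086948]
edge slope 0.0447 lead 0.0388 groove 0.0441 y -0.0259 groove-edge -0.0565 lead-edge 34.7835 (mm want 0, 35) edge rms 0.00041 n 80
```

Request:
move_arm:
  increments:
    - [0.6,0.1,0,0,0,0,0]
    - [0.6,0.3,0,0,0,0,0]
    - [0.6,0.4,0,0,0,0,0]
    - [0.6,0.2,0,-0.3,0,0,0]
    - [0.6,0,0,-0.6,0,0,0]
    - [0.6,0,0,-0.6,0,0,0]
    - [0.6,0,0,-0.6,0,0,0]
    - [0.6,0.3,0,-0.5,0,0,0]
    - [0.6,0.5,0,0,0,0,0]
    - [0.6,0.5,0,0,0,0,0]
    - [0.6,0.3,0,0,0,0,0]
    - [0.6,0,0,0,0,0,0]
    - [0.6,0,0,0,0,0,0]

```text
time_s: 8.05
ee_pos: [0.432, -0.0153, 0.1767]
eef_rot: [-3.142, 0.001, 3.097]
force: [0.1, 0.4, -0.9]
grip_width: 0.0559
grip_force: 0.0
```

Run:
```python
from station import ctrl
from h import *;import pickle
o=ctrl.get_obs();print(o['ee_pos'],o['force'])
p=ctrl.camera("top");measure(p,((306,245.2),(345.6,246.2)),((306,230.5),(346,231.5)))
cv2.imwrite("pics/t4.png",cv2.resize(p['color'][210:330,240:400],(800,600),interpolation=0))
m=tilemask(p,(246,300,303,350));c=p['color'][...,2].astype(np.float32)-p['color'][...,0]
for a,b in (((306,248),(305,275)),((346,249),(346,275))):
    w=unproj(p,subedge(c,a,b,h=4)[1],.052);print('side yaw slope dy/dx',np.polyfit(w[:,0],w[:,1],1)[0],'want -0.0447')
```

```text
[ 0.43196534 -0.0152711   0.1767157 ] [ 0.06518306  0.40562422 -0.94520637]
edge slope 0.0447 lead 0.0400 groove 0.0445 y -0.0259 groove-edge -0.0436 lead-edge 34.7640 (mm want 0, 35) edge rms 0.00043 n 80
side yaw slope dy/dx -0.03907989302105531 want -0.0447
side yaw slope dy/dx -0.027315899930564515 want -0.0447
```

View pics/t4.png

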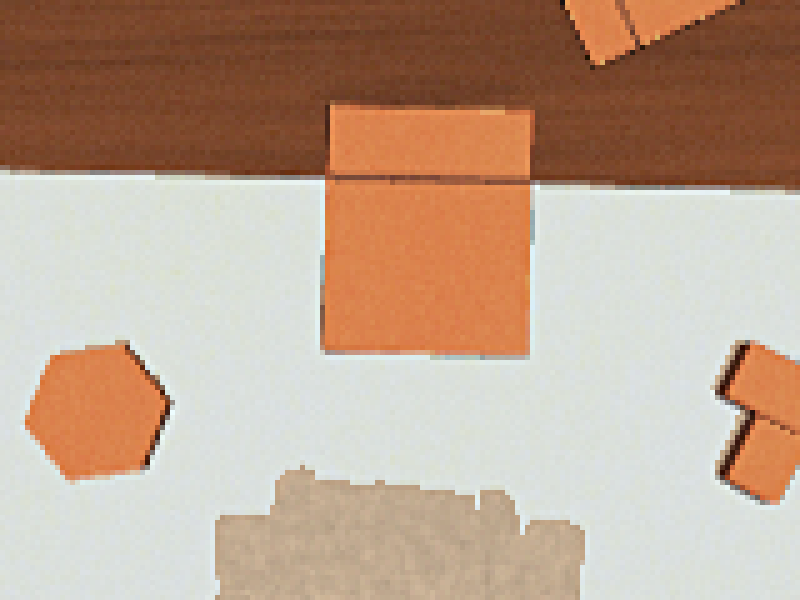

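The picture shows the groove (crop row ~178) continuing the plinth's edge line on both sides, square to within a fraction of a degree, with the bricks unmoved.

```bash
python3 -c "
from station import ctrl
print(ctrl.hand_in())"
```

```text
the job is handed in; nothing more can be done
None
```

The job is handed in: the tile was only slid, and its groove lies over the plinth's far edge (measured within about 0.3 mm and 0.3° of square, though the short side edges read up to 1° off), with the hex and tee bricks unmoved in the last picture.

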